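# Put the jewellery back in its trays after a showing

### The arm

A 7-joint arm with a two-finger parallel gripper is mounted at the origin on the work surface. World frame = base frame: x ahead of the robot, y to its left, z up, the work surface at z = 0. Lengths are in m, angles in rad, forces in N, time in s.
With the tool pointing down it reaches from about 0.425 to 0.875 m from the base axis. Payload 4.7 kg.
Tool frame: the origin (TCP) lies midway between the tips of the shut fingers; the grasp point (between the pads) lies 19 mm behind it; z points along the fingers, y is the line along which they close (so a half turn about z gives the same grasp; the last joint's range is limited). The gripper opens to 85 mm and grips with 20 to 120 N. Pads are 22 mm wide; open, the fingers measure 114 mm over their backs; the gripper's body (76 mm by 85 mm) begins 54 mm behind the grasp point. The pads swing forward as they close: fully open they stand 13 mm farther back than shut.
Start: joints at [-1.207, 0.321, -0.07, 1.45, 0.023, 1.371, -0.057], TCP at [0.223, 0.611, 0.231] pointing down, gripper open.
Joint ranges: [-2.86, 2.86], [-0.3, 2.09], [-1.38, 1.24], [0.06, 2.45], [-1.56, 4.7], [0.09, 2.05], [-2.69, 2.69]. Speed limits (rad/s): [2.57, 2.57, 3.14, 3.14, 3.14, 3.14, 3.14].

### API

Orientations are given as a rotation vector (axis times angle).
In Python, from bench import movep, line_to, movej, grip, dwell, solve_ik, observe, snapshot, calibration, MotionError, finish_job gives the robot as it stands. The module is installed in compiled form; this text tells all that it offers. Calls block until the motion is done:
- movep(position, orientation): joint-space move of the TCP to a pose.
- line_to(position, ori=None, speed=0.15): straight line of the TCP; ori=None keeps the orientation; speed is the mean speed in m/s.
- movej(angles): joint-space move.
- grip(opening, newtons=None): opening from 0.0 (shut) to 1.0 (fully open); newtons is the grip in N (None keeps the last); returns when the fingers have stopped.
- dwell(seconds).
- solve_ik(position, orientation): joint angles nearest the present ones, or None.
- observe(): the state.
- snapshot(name): name is "side" or "top" or "wrist"; returns the picture (384x512x3 uint8, blue, green, red); there is no depth.
- calibration(name): a dict with "camera_matrix" (3x3 intrinsics, pixels), "k1" (the pictures are not rectified: a ray, as slopes to the right and down, at radius r is drawn at 1 + k1 r^2 times it, then the intrinsics apply), "extrinsics" (4x4, takes a point from camera to world coordinates); the wrist camera has in their place "tool_from_camera" (4x4, takes a point from camera to tool coordinates, whose origin is the TCP and whose axes are the flange's). Camera axes: x right, y up, looking along -z (the intrinsics and any distortion apply to the point x, -y, -z); pixel columns grow to the right and rows downward; lengths in m; the calibration is good to about 2 mm. A picture is of the moment at which its call begins: read the wrist's pose just before it. calibration takes no time and is no camera call.
A pose or a line that the arm cannot do raises MotionError and nothing moves.
- finish_job(): hands the job in; it is judged then, once.
The state is a dict: "time": time; "joints": joint angles; "qvel": joint speeds; "effort": joint torques, N m; "ee_pos": TCP position; "orientation": TCP orientation; "force": force on the tool from outside, world axes, zero at the start; "wrist_torque": the same for the moment, N m; "opening": opening from 0.0 (shut) to 1.0 (fully open); "grasp_force": force on a finger pad.
Only numpy, scipy, OpenCV 4.12 (cv2) and the standard library are available. Lean on these libraries where they do the work, as an engineer would, in place of code of your own. Each camera call takes 0.05 s, during which the arm holds its last target. There are 200 camera calls.

### The job

The customer has gone and the pieces lie mixed on the counter: put both cuff bracelets in the black-lined tray, both flower brooches in the red-lined tray and the ring box in the cream-lined tray. Set each piece down flat on the lining, the same way up as it is now and with none on top of another or up on the rim; lower them into place rather than dropping them. Leave the earring stand and the amber jar where they stand.

Things in the scene. Friction and masses are not known exactly. Their poses are not given: they have to be found in the camera images.
- cuff_gold_center (a point): Gold cuff bracelet: a plain rigid upright band, a round ring 60 mm across outside, 53 mm inside and 30 mm high, with a row of small flush pearl-white stones round its middle; loose, about 50 g, standing on its edge with the hole facing up. The point is its centre: on its axis, 15 mm above its underside; its z axis is the ring's axis, up.
- cuff_green_center (a point): Emerald-green enamelled cuff bracelet: a plain rigid upright band, a round ring 60 mm across outside, 53 mm inside and 30 mm high, with a row of small flush pearl-white stones round its middle; loose, about 50 g, standing on its edge with the hole facing up. The point is its centre: on its axis, 15 mm above its underside; its z axis is the ring's axis, up.
- brooch_pink_center (a point): Dusty-pink flower brooch: a round rigid flower 44 mm across and 14 mm thick with six petals and a pearl in the middle that makes it 18 mm high; loose, about 30 g, lying flat face up. It grips like a plain disc 44 mm in diameter and 14 mm thick, whatever its yaw. The point is on its axis, 7 mm above its underside; z axis up through the pearl.
- brooch_blue_center (a point): Blue flower brooch: a round rigid flower 44 mm across and 14 mm thick with six petals and a pearl in the middle that makes it 18 mm high; loose, about 30 g, lying flat face up. It grips like a plain disc 44 mm in diameter and 14 mm thick, whatever its yaw. The point is on its axis, 7 mm above its underside; z axis up through the pearl.
- ring_box_center (a point): Ring box: a closed navy-blue box, 50 x 50 mm and 40 mm high, with a thin gilt seam and a small gilt clasp; loose, about 80 g, its lid does not open. The point is its centre, 20 mm above its underside; x and y axes are square to its sides (clasp on the -x side), z up.
- tray_black: Black-lined presentation tray with a medium-brown wooden rim, fixed to the counter: 120 mm (its x) by 190 mm (its y, the long way) outside, 110 by 180 mm inside, rim 5 mm thick with its top 16 mm above the counter; the lining is 6 mm above the counter, so the rim stands 10 mm above it. Origin: centre of the underside, on the counter. The trays lie in a row beyond the loose pieces, in any order.
- tray_red: Dark-red-lined presentation tray with a medium-brown wooden rim, fixed to the counter: 120 mm (its x) by 190 mm (its y, the long way) outside, 110 by 180 mm inside, rim 5 mm thick with its top 16 mm above the counter; the lining is 6 mm above the counter, so the rim stands 10 mm above it. Origin: centre of the underside, on the counter. The trays lie in a row beyond the loose pieces, in any order.
- tray_cream: Cream-lined presentation tray with a medium-brown wooden rim, fixed to the counter: 120 mm (its x) by 190 mm (its y, the long way) outside, 110 by 180 mm inside, rim 5 mm thick with its top 16 mm above the counter; the lining is 6 mm above the counter, so the rim stands 10 mm above it. Origin: centre of the underside, on the counter. The trays lie in a row beyond the loose pieces, in any order.
- earring_stand: Earring stand, a bystander on the left of the work: silver T-shaped stand 108 mm high with a round foot 64 mm across and a bar 75 mm long along its y, a pearl earring hanging at each end; loose, light. Origin: centre of its underside.
- polish_jar: Small closed amber jar with a black cap, a bystander on the right of the work: 56 mm across, 55 mm high; loose. Origin: centre of its underside.
Things that resemble listed ones, but are neither listed nor needed, are in the scene too. What is shaped like the tray_cream but yellow is not meant. What is shaped like the part that bears brooch_blue_center but green or turquoise is not meant.

How it is judged:
By the outcome, as a careful person would: the job done as asked, in the order asked, and still so for the second after the job is handed in, with the robot touching nothing.
It also fails if it takes over 109 s, if anything falls off the work surface, if the arm or the gripper's body presses on something with over 40 N, if the wrist force passes 120 N, or if a joint passes its speed limit or range.

## Working session

There is one attempt and no reset: what is moved stays moved. The work goes in short steps, each a Python script; the robot and the scene stay as the last script left them, time stands still between calls to the robot, and variables do not carry over. Pictures are saved under pics/ and viewed, at most 14 in all, crops included, and the job is handed in when it is done.

```bash
mkdir -p pics; python3 - <<'E'
from bench import *
import cv2
for n in("top","side"):
    cv2.imwrite(f"pics/{n}0.png",cv2.resize(snapshot(n),(800,600),interpolation=cv2.INTER_CUBIC)); c=calibration(n);print(n,c)
print(calibration("wrist"));print(observe())
E
```

```text
top {'camera_matrix': array([[484.20264826,   0.        , 252.74855163],
       [  0.        , 484.20264826, 187.0670616 ],
       [  0.        ,   0.        ,   1.        ]]), 'k1': -0.04160600592356432, 'extrinsics': array([[-0.02743063,  0.98406818, -0.17566271,  0.27164104],
       [-0.999612  , -0.02615291,  0.00958506, -0.00664543],
       [ 0.00483826,  0.17585747,  0.98440375,  1.50623128],
       [ 0.        ,  0.        ,  0.        ,  1.        ]])}
side {'camera_matrix': array([[357.13650613,   0.        , 250.33765342],
       [  0.        , 357.13650613, 195.59293112],
       [  0.        ,   0.        ,   1.        ]]), 'k1': -0.012165934657916237, 'extrinsics': array([[ 0.7644191 ,  0.38285184, -0.51873683, -0.18646112],
       [-0.64466826,  0.46405525, -0.60749943, -0.81577383],
       [ 0.00814028,  0.79879734,  0.60154513,  0.86107881],
       [ 0.        ,  0.        ,  0.        ,  1.        ]])}
{'camera_matrix': array([[270.07481355,   0.        , 258.66652504],
       [  0.        , 270.07481355, 190.52944306],
       [  0.        ,   0.        ,   1.        
[... 386 characters left out ...]
e+00]])}
{'time': 0.1, 'joints': array([-1.20690313,  0.32172574, -0.07005099,  1.45157323,  0.02259917,
        1.37077595, -0.05684743]), 'qvel': array([ 0.00089218, -0.0020613 , -0.00013083, -0.00270117, -0.00032579,
       -0.00110816, -0.00093559]), 'effort': array([ 9.21341743e-04, -4.94878435e+01, -3.83108435e-01, -3.15208554e+01,
        1.30950316e-02,  7.50553852e-03, -1.00455179e-05]), 'ee_pos': array([0.22265654, 0.61016298, 0.23033747]), 'orientation': array([-5.46547856e-01, -3.09348833e+00,  2.64703264e-03]), 'force': array([-0.51200111,  0.31975207,  0.45377133]), 'wrist_torque': array([-0.02190709, -0.03368518,  0.0021887 ]), 'grasp_force': 0.0, 'opening': 1.000591592562216}
```

View pics/top0.png

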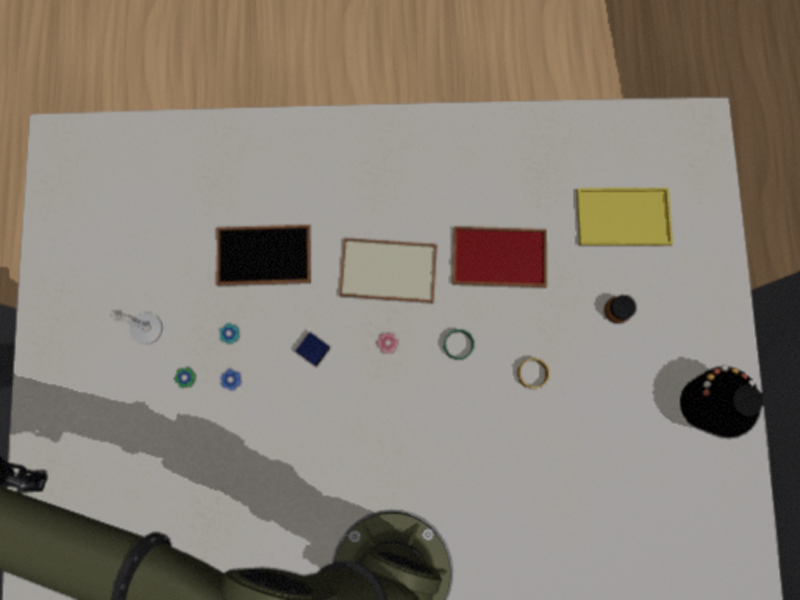

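View pics/side0.png

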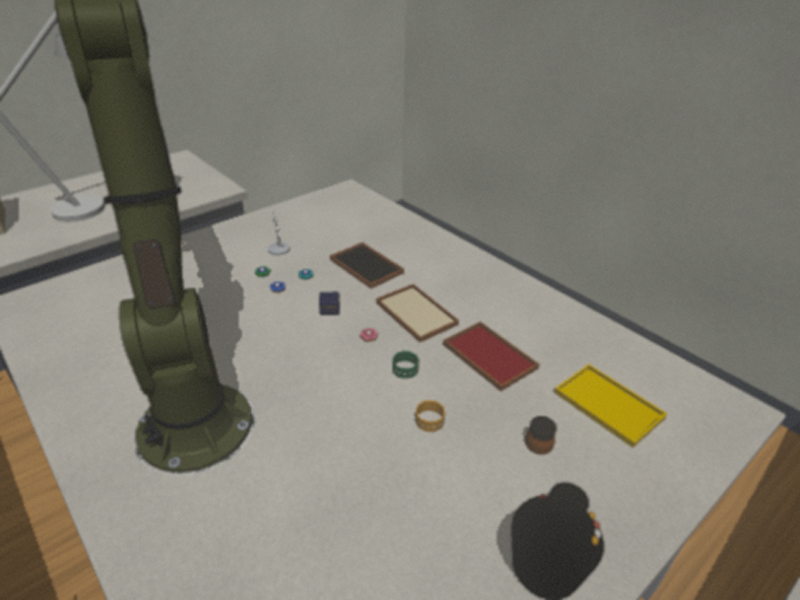

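The top view shows black/cream/red trays at (264,255)/(388,270)/(500,257). The gold cuff is at (533,373), green cuff (459,344), pink brooch (388,343), blue brooch (231,379) and box (313,348). The decoys are teal (229,333), green (185,377) and the yellow tray. I'll convert these to world coordinates, then view the pieces closer with the wrist camera.

```bash
cat > h.py <<'E'
from bench import *
import cv2, numpy as np
from scipy.spatial.transform import Rotation as R
def ori(yaw):  # tool down, tool x = -world x turned by yaw about world z
    return (R.from_euler('z',yaw)*R.from_rotvec([0,np.pi,0])).as_rotvec()
def w2(name,uv,z,T=None):
    c=calibration(name); T=c["extrinsics"] if T is None else T
    k=c["k1"]; d=np.array([k,0,0,0,0.])
    p=cv2.undistortPoints(np.array(uv,float).reshape(-1,1,2),c["camera_matrix"],d)[:,0]
    r=np.c_[p[:,0],-p[:,1],-np.ones(len(p))]@T[:3,:3].T
    return T[:3,3]+r*((z-T[2,3])/r[:,2])[:,None]
def wT(o=None):
    o=o or observe(); T=np.eye(4); T[:3,:3]=R.from_rotvec(o["orientation"]).as_matrix(); T[:3,3]=o["ee_pos"]
    return T@calibration("wrist")["tool_from_camera"]
E
python3 - <<'E'
from h import *
np.set_printoptions(precision=4,suppress=True)
S=1.5625
for n,z,pts in [("gold",.03,[(533,373)]),("green",.03,[(459,344)]),("pink",.014,[(388,343)]),("blue",.014,[(231,379)]),("box",.04,[(313,348),(313,331),(330,349),(316,366),(295,348)]),
 ("black",.016,[(217,228),(310,226),(311,284),(218,286)]),("cream",.016,[(342,239),(437,243),(434,302),(340,295)]),("red",.016,[(453,228),(547,229),(546,287),(452,286)]),("teal",.014,[(229,333)]),("dgreen",.014,[(185,377)]),("stand",0,[(146,328)]),("jar",.055,[(623,308)])]:
    P=w2("top",np.array(pts)/S,z); print(n,P[:,:2].tolist() if 0 else P[:,:2].round(4).tolist(), P.mean(0)[:2])
# overhead views: two wrist poses
for i,(x,y) in enumerate([(.47,.17),(.47,-.1)]):
    movep([x+.03,y,.30],ori(0)); o=observe(); im=snapshot("wrist"); np.save(f"pics/T{i}.npy",wT(o))
    cv2.imwrite(f"pics/w{i}raw.png",im); cv2.imwrite(f"pics/w{i}.png",cv2.resize(im,(800,600),interpolation=cv2.INTER_CUBIC)); print(o["time"],o["ee_pos"],o["joints"])
E
```

```text
gold [[0.3681, -0.2858]] [ 0.3681 -0.2858]
green [[0.4288, -0.1437]] [ 0.4288 -0.1437]
pink [[0.4363, -0.0047]] [ 0.4363 -0.0047]
blue [[0.3734, 0.3058]] [0.3734 0.3058]
box [[0.4276, 0.1413], [0.4608, 0.141], [0.4248, 0.1082], [0.3925, 0.1358], [0.4285, 0.1762]] [0.4268 0.1405]
black [[0.68, 0.3371], [0.679, 0.1477], [0.5589, 0.1466], [0.5598, 0.3333]] [0.6194 0.2412]
cream [[0.6501, 0.083], [0.6367, -0.1092], [0.5158, -0.0986], [0.535, 0.0888]] [ 0.5844 -0.009 ]
red [[0.6672, -0.1429], [0.6603, -0.3345], [0.5403, -0.3248], [0.5473, -0.1359]] [ 0.6038 -0.2345]
teal [[0.4646, 0.3106]] [0.4646 0.3106]
dgreen [[0.3795, 0.3967]] [0.3795 0.3967]
stand [[0.4808, 0.4812]] [0.4808 0.4812]
jar [[0.4877, -0.4649]] [ 0.4877 -0.4649]
2.0 [0.4996 0.1713 0.2998] [-0.6586  0.0302  0.2861  1.6541 -0.0089  1.4589  1.2012]
3.1 [ 0.5005 -0.0979  0.2999] [-0.4142 -0.0222  0.5509  1.7016  0.011   1.4591  1.7091]
```

View pics/w0.png

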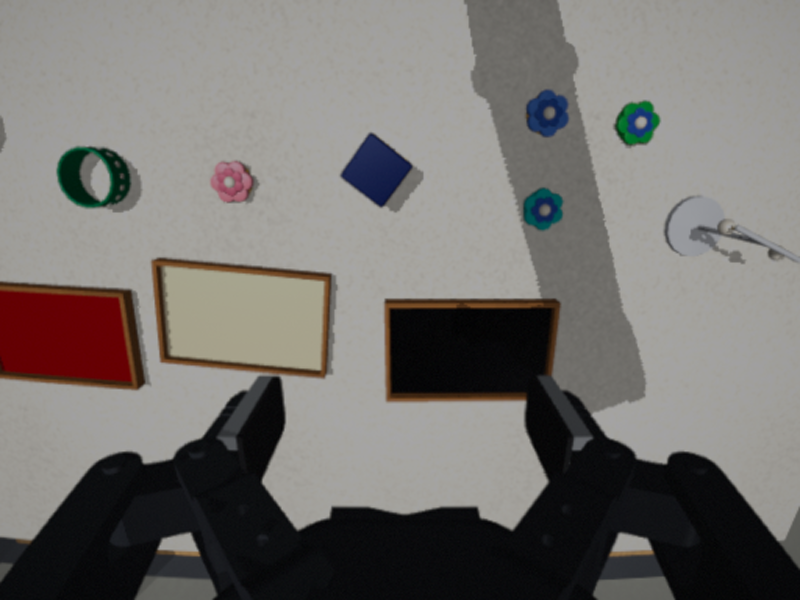

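View pics/w1.png

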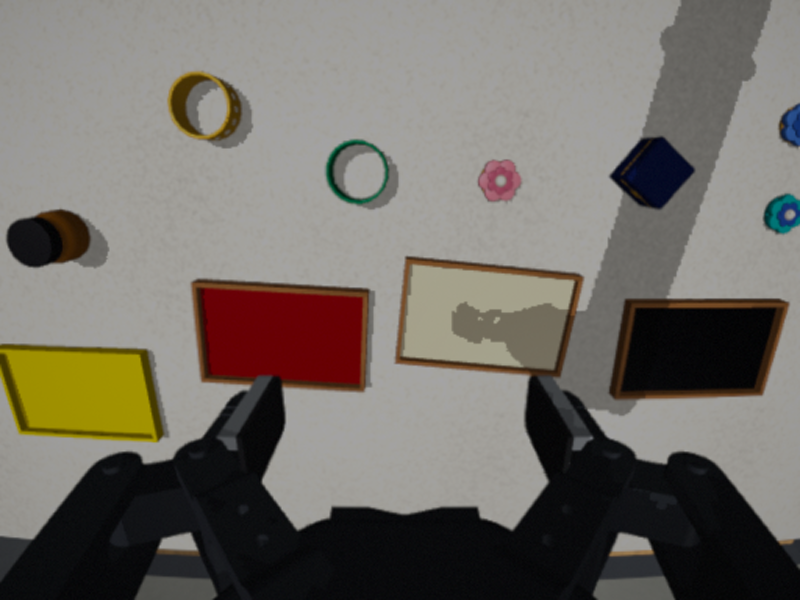

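Wrist views. In w0: box top corners (372,133),(412,165),(382,207),(342,176), blue brooch (548,113), pink brooch (232,182), black tray (385,300)–(553,402). In w1: gold rim centre (199,105), green rim centre (357,172), pink brooch (500,180), plus the red and cream tray corners. Next I'll turn these into positions and compare them with the top view.

```bash
python3 - <<'E'
from h import *
S=1.5625
def go(i,L):
    T=np.load(f"pics/T{i}.npy")
    for n,z,pts in L:
        P=w2("wrist",np.array(pts)/S,z,T)[:,:2]; s=''
        if len(P)==4:
            e=np.roll(P,-1,0)-P; s=np.linalg.norm(e,axis=1).round(4),np.degrees(np.arctan2(e[:,1],e[:,0])).round(1)
        print(i,n,P.mean(0).round(4),s)
go(0,[("box",.04,[(372,133),(412,165),(382,207),(342,176)]),("blue",.014,[(548,113)]),("blue pearl",.018,[(549,112)]),("pink",.014,[(232,182)]),("teal",.014,[(543,209)]),
 ("cream",.016,[(153,259),(331,273),(325,377),(162,362)]),("black",.016,[(385,300),(559,300),(553,402),(387,402)])])
go(1,[("gold",.03,[(199,105)]),("gold edges",.03,[(168,105),(232,105),(199,72),(199,139)]),("green",.03,[(357,172)]),("greenedges",.03,[(326,172),(389,172),(357,140),(357,204)]),("pink",.014,[(500,180)]),("red",.016,[(192,281),(369,290),(364,390),(203,381)]),
("cream",.016,[(406,257),(582,276),(562,375),(396,362)])])
for n,p,yw in [("gold",(.37,-.28),0),("blue",(.37,.305),0),("pink",(.436,-.004),0),("gold90",(.37,-.28),1.57),("blue90",(.37,.305),1.57),("cuff1",(.604,-.29),1.57),("black",(.62,.29),1.57)]:
    for y in (yw,yw-3.14159 if yw else yw): 
        for z in (.01,.1): 
            q=solve_ik([*p,z],ori(y)); print(n,round(y,2),z,None if q is None else np.round(q,2))
E
```

```text
0 box [0.4271 0.1468] (array([0.0457, 0.0474, 0.0464, 0.0472]), array([  52.5,  -36.2, -127.7,  142.9]))
0 blue [0.3729 0.3089] 
0 blue pearl [0.3725 0.3085] 
0 pink [4.377e-01 2.000e-04] 
0 teal [0.4639 0.3123] 
0 cream [ 0.5839 -0.0055] (array([0.1901, 0.1229, 0.1888, 0.1213]), array([ 85.4,  -6.2, -95.1, 174.4]))
0 black [0.6229 0.2475] (array([0.187 , 0.1262, 0.1945, 0.1249]), array([  90.1,    3.7,  -90.2, -179.6]))
1 gold [ 0.3683 -0.2865] 
1 gold edges [ 0.3687 -0.2862] (array([0.0608, 0.0402, 0.0585, 0.0404]), array([  88.5, -136. ,   -6.6, -139.7]))
1 green [ 0.4296 -0.1418] 
1 greenedges [ 0.4298 -0.1416] (array([0.0596, 0.0412, 0.0587, 0.0414]), array([  90. , -134.3,   -1.5, -136.3]))
1 pink [ 0.4368 -0.0024] 
1 red [ 0.6057 -0.2325] (array([0.1898, 0.1205, 0.1873, 0.1204]), array([ 87.1,  -4.1, -92.9, 177.2]))
1 cream [ 0.5837 -0.0062] (array([0.1877, 0.1175, 0.1908, 0.1206]), array([ 84.1,  -3.5, -95. , 174.9]))
gold 0 0.01 [-0.23  0.24  0.9   2.15 -0.25  0.86  2.38]
gold 0 0.1 [-0.24  0.03  0.86  2.08 -0.02  1.05  2.19]
gold 0 0.01 [-0.23  0.24  0.9   2.15 -0.25  0.86 
[... 773 characters left out ...]
  0.2   0.16  2.1  -0.04  0.85  2.43]
blue90 1.57 0.1 [-0.9   0.07  0.17  2.03 -0.01  1.05  2.41]
blue90 -1.57 0.01 [-0.74  0.2  -0.01  2.09  0.    0.85 -0.75]
blue90 -1.57 0.1 [-0.7   0.07 -0.04  2.02  0.    1.05 -0.75]
cuff1 1.57 0.01 [-0.33  0.82  1.06  1.64 -0.77  1.16 -2.21]
cuff1 1.57 0.1 [-0.33  0.68  1.06  1.58 -0.62  1.26 -2.3 ]
cuff1 -1.57 0.01 [-0.12  0.64  0.71  1.63 -0.47  1.04  0.74]
cuff1 -1.57 0.1 [-0.14  0.54  0.75  1.57 -0.39  1.18  0.68]
black 1.57 0.01 [-0.28  0.58 -0.26  1.56  0.16  1.02  2.55]
black 1.57 0.1 [-0.29  0.49 -0.26  1.5   0.13  1.17  2.58]
black -1.57 0.01 [-0.74  0.59  0.35  1.58 -0.22  1.01 -0.32]
black -1.57 0.1 [-0.73  0.49  0.34  1.52 -0.17  1.16 -0.36]
```

```bash
cat >> h.py <<'E'
P={"gold":(.3685,-.286),"green":(.4295,-.1425),"pink":(.437,-.0025),"blue":(.373,.3075),"box":(.427,.1445)}
YAW={"gold":-1.57,"green":-1.57,"pink":-1.57,"blue":-.785,"box":np.radians(-37.1)}
def proj(T,X):
    c=calibration("wrist"); p=(np.atleast_2d(X)-T[:3,3])@T[:3,:3]
    q=np.c_[p[:,0],-p[:,1],-p[:,2]]
    return cv2.projectPoints(q,np.zeros(3),np.zeros(3),c["camera_matrix"],np.array([c["k1"],0,0,0,0.]))[0][:,0]
def overlay(n,im,T):
    x,y=P[n]; a=np.linspace(0,2*np.pi,60)
    if n=="box":
        s=np.array([[1,1],[1,-1],[-1,-1],[-1,1]])*.025; t=YAW[n]; s=s@np.array([[np.cos(t),np.sin(t)],[-np.sin(t),np.cos(t)]])
        C=np.c_[x+s[:,0],y+s[:,1],np.full(4,.04)]
    else:
        r,z=(.030,.03) if n in("gold","green") else (.022,.010)
        C=np.c_[x+r*np.cos(a),y+r*np.sin(a),np.full(60,z)]
    k=2; b=cv2.resize(im,None,fx=k,fy=k,interpolation=cv2.INTER_CUBIC)
    cv2.polylines(b,[np.round(proj(T,C)*k).astype(int)],True,(255,0,255),1)
    c=(proj(T,[[x,y,.015]])[0]*k).astype(int); return np.ascontiguousarray(b[c[1]-145:c[1]+145,c[0]-130:c[0]+130])
E
python3 - <<'E'
from h import *
out=[]
for n in ["blue","box","pink","green","gold"]:
    movep([*P[n],.13],ori(YAW[n])); o=observe(); im=snapshot("wrist"); T=wT(o)
    np.savez(f"pics/h_{n}.npz",im=im,T=T); out.append(overlay(n,im,T)); print(n,o["time"],o["ee_pos"])
out.append(np.zeros_like(out[0]))
cv2.imwrite("pics/mos.png",np.vstack([np.hstack(out[:3]),np.hstack(out[3:])]))
E
```

```text
blue 4.8333 [0.37372433 0.30718194 0.13032501]
box 5.6083 [0.42719385 0.14484805 0.13029144]
pink 6.3 [ 0.43723072 -0.00116828  0.13006207]
green 6.9667 [ 0.42996741 -0.14133054  0.12995261]
gold 7.6833 [ 0.36925603 -0.28483135  0.12993501]
```

View pics/mos.png

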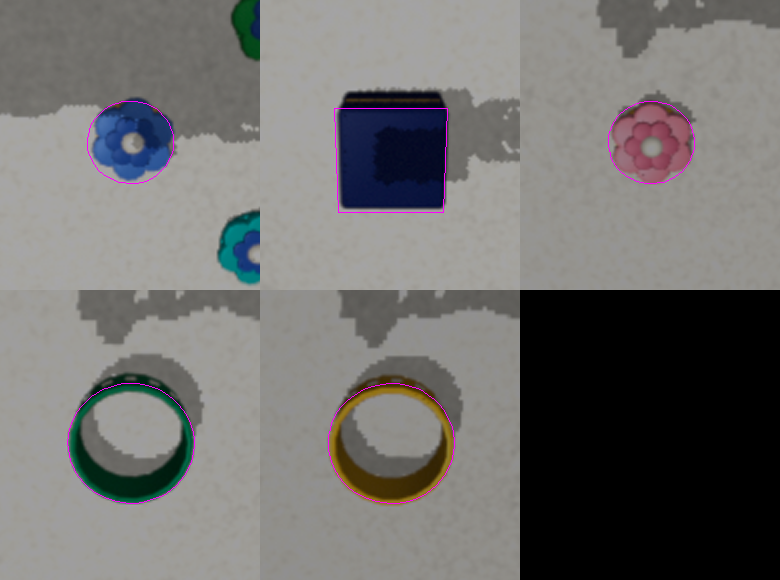

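The hover mosaic shows every predicted outline within about 2 mm of its piece, and the box is square to the gripper. Next I'll pick and place the gold cuff.

```bash
cat >> h.py <<'E'
Y=-np.pi/2
#      pick z, release opening, place (x,y), place yaw
D={"gold":(.006,.82,(.621,.288),Y),"green":(.006,.82,(.621,.202),Y),
   "pink":(.0005,.72,(.603,-.278),Y-.05),"blue":(.0005,.72,(.607,-.189),Y-.05),"box":(.010,.80,(.584,-.007),np.radians(-5))}
def st(m):
    o=observe(); print(m,"t",round(o["time"],1),o["ee_pos"].round(4),"F",o["force"].round(1),"op",round(o["opening"],3),"g",round(o["grasp_force"],1))
def pick(n):
    z=D[n][0]; grip(1.0); movep([*P[n],.13],ori(YAW[n])); line_to([*P[n],z],speed=.12); st(n+" down")
    grip(0.0,30); st("closed"); line_to([*P[n],.14],speed=.15); st("lifted")
def place(n):
    z,op,p,yw=D[n]; movep([*p,.14],ori(yw)); line_to([*p,.03+z],speed=.15); line_to([*p,z+.0065],speed=.04); st("at place")
    dwell(.2); grip(op); dwell(.1); line_to([*p,.14],speed=.15); st("done")
E
python3 - <<'E'
from h import *
pick("gold")
E
```

```text
gold down t 9.4 [ 0.369  -0.2864  0.0066] F [-0.7 -0.3 -0.2] op 1.001 g 0.0
closed t 9.8 [ 0.3691 -0.2862  0.007 ] F [-2.1  0.2  5.7] op 0.691 g 31.4
lifted t 10.8 [ 0.3679 -0.2856  0.1391] F [-0.2 -0.1 -0.9] op 0.688 g 32.3
```

```bash
python3 - <<'E'
from h import *
place("gold")
o=observe(); im=snapshot("wrist"); cv2.imwrite("pics/p1.png",im)
E
```

```text
at place t 14.6 [0.6205 0.2878 0.0131] F [-4.  -0.7  6. ] op 0.691 g 32.9
done t 16.2 [0.6203 0.2877 0.1387] F [-0.4  0.5 -0.4] op 0.822 g 0.0
```

View pics/p1.png

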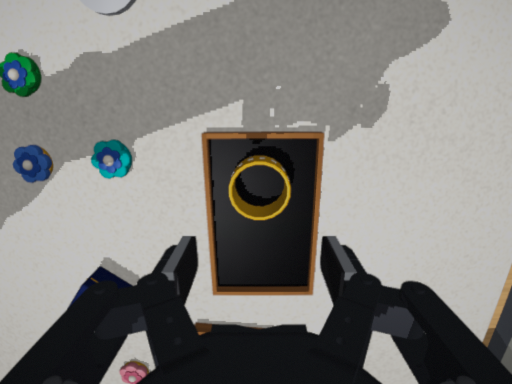

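The gold cuff (260,188) stands flat in the black tray, with room below it for the green one. Continuing with the green cuff and the pink brooch pick.

```bash
python3 - <<'E'
from h import *
pick("green")
assert .6<observe()["opening"]<.8
place("green"); im=snapshot("wrist")
pick("pink"); cv2.imwrite("pics/p2.png",np.hstack([im,snapshot("wrist")])[:, :, :][::1]); 
a=cv2.imread("pics/p2.png"); cv2.imwrite("pics/p2.png",cv2.resize(a,(800,300)))
E
```

```text
green down t 19.5 [ 0.4302 -0.1426  0.0066] F [ 0.7 -0.6 -0.4] op 0.995 g 0.0
closed t 19.9 [ 0.4301 -0.1426  0.0069] F [-2.2  0.1  5.9] op 0.682 g 31.7
lifted t 20.9 [ 0.4287 -0.1423  0.1391] F [-0.2 -0.4 -1.6] op 0.685 g 32.3
at place t 23.9 [0.6205 0.2019 0.0131] F [-3.9 -1.2  6.8] op 0.69 g 32.9
done t 25.5 [0.6202 0.2018 0.1387] F [-0.4 -0.2 -0.1] op 0.821 g 0.0
pink down t 28.2 [ 0.4377 -0.0025  0.0011] F [-0.  -0.1 -0. ] op 1.003 g 0.0
closed t 28.6 [ 0.4374 -0.0024  0.0012] F [-1.7 -0.   6.1] op 0.501 g 30.1
lifted t 29.7 [ 0.4362 -0.0026  0.1391] F [ 0.1  0.3 -1. ] op 0.498 g 30.4
```

View pics/p2.png

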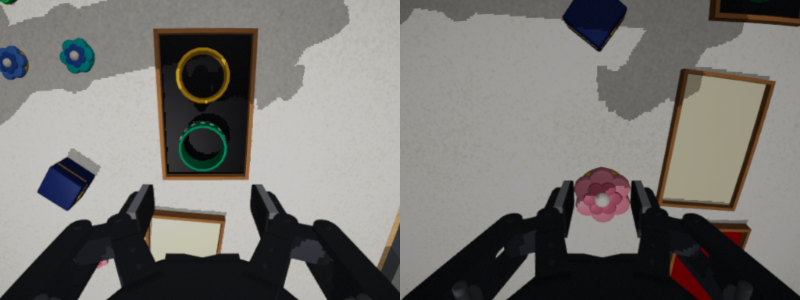

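Both cuffs are flat in the black tray, and the pink brooch is held level between the pads. I'll place it and then do the blue one and the box.

```bash
python3 - <<'E'
from h import *
place("pink"); a=snapshot("wrist")
pick("blue"); assert .42<observe()["opening"]<.6
place("blue"); b=snapshot("wrist")
pick("box"); assert .5<observe()["opening"]<.7
place("box"); movep([.50,-.05,.30],ori(0)); c=snapshot("wrist"); st("end")
cv2.imwrite("pics/p3.png",cv2.resize(np.vstack([np.hstack([a,b]),np.hstack([c,snapshot("top")])]),(800,600),interpolation=cv2.INTER_AREA))
E
```

```text
at place t 32.6 [ 0.6025 -0.2777  0.0073] F [-3.   2.7  6.3] op 0.499 g 30.9
done t 34.3 [ 0.6023 -0.2776  0.1388] F [ 0.6 -0.1  0.2] op 0.722 g 0.0
blue down t 38.2 [0.3736 0.308  0.0012] F [0.1 0.9 0.2] op 0.998 g 0.0
closed t 38.6 [0.3733 0.3078 0.0012] F [-1.2 -1.4  5.4] op 0.498 g 30.2
lifted t 39.7 [0.3724 0.307  0.1389] F [ 0.4  1.  -0.5] op 0.496 g 30.5
at place t 43.3 [ 0.6065 -0.1887  0.0073] F [-2.3  1.3  6.2] op 0.498 g 31.0
done t 45.0 [ 0.6064 -0.1886  0.1389] F [ 0.4 -0.7  0.5] op 0.721 g 0.0
box down t 48.0 [0.4276 0.1447 0.0106] F [ 0.8  1.3 -0.2] op 0.999 g 0.0
closed t 48.4 [0.4275 0.1449 0.0106] F [-1.4  0.5  4.9] op 0.58 g 32.2
lifted t 49.4 [0.4263 0.1441 0.139 ] F [-0.2  0.1 -0.5] op 0.577 g 31.6
at place t 52.1 [ 0.5835 -0.0069  0.0166] F [-2.9  0.5  5.4] op 0.577 g 32.4
done t 53.7 [ 0.5833 -0.0068  0.1391] F [ 0.7 -0.6  0.1] op 0.804 g 0.0
end t 54.5 [ 0.4997 -0.0485  0.2988] F [-0.2  0.4  0.4] op 0.801 g 0.0
```

View pics/p3.png

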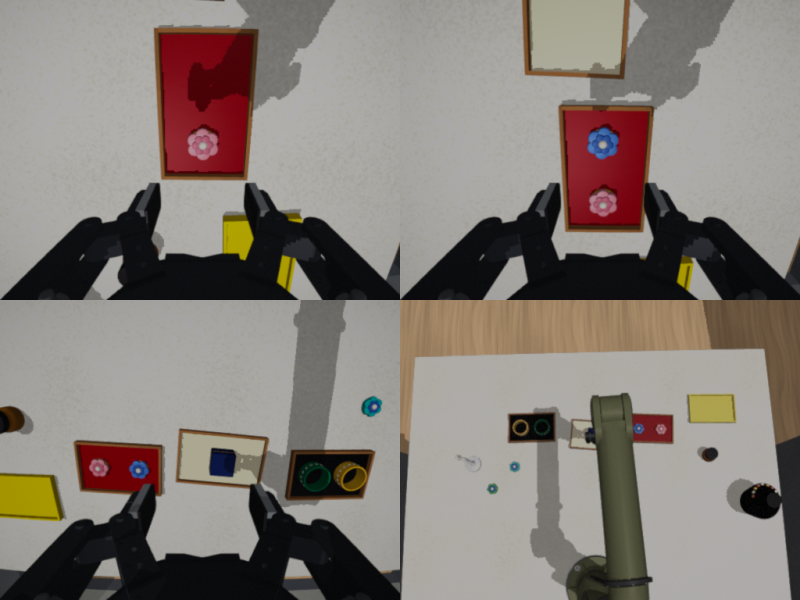

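The picture shows all five pieces flat in the right trays, with the earring stand, jar and decoys where they were. Handing in the job.

```bash
python3 -c "
from bench import *
print(finish_job())"
```

```text
the job is handed in; nothing more can be done
None
```

I handed the job in at about 55 s: the last pictures show both cuffs in the black tray, both brooches in the red tray and the ring box in the cream tray, all flat and upright, with the earring stand and amber jar untouched.

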